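# Raise the throwing gauge until its button clicks out

## Robot

A 7-joint arm with a two-finger parallel gripper is mounted at the origin on a cart in front of the work surface, level with it; the furniture and walls round the work are solid. World frame = base frame: x ahead of the robot, y to its left, z up, the work surface at z = 0. Lengths are in m, angles in rad, forces in N, time in s.
With the tool pointing down it reaches from about 0.425 to 0.875 m from the base axis. Payload 4.7 kg.
Tool frame: the origin (TCP) lies on the centre line of the jaws, within the pads' length; the fingertips stand 14 mm ahead of it and the grasp point (between the pads) lies 5 mm behind it; z points along the fingers, x is the direction in which the jaws open and shut, and the axes are right-handed (so a half turn about z gives the same grasp; the last joint's range is limited). The gripper opens to 87 mm and grips with 3 to 60 N. Pads are 19 mm wide; open, the fingers measure 117 mm over their backs; the gripper's body (75 mm by 190 mm) begins 51 mm behind the grasp point.
Start: joints at [1.206, 0.321, -0.07, 1.45, 0.023, 1.371, -0.057], TCP at [0.24, -0.604, 0.237] pointing down, gripper open.
Joint ranges: [-2.86, 2.86], [-0.3, 2.09], [-1.38, 1.24], [0.06, 2.45], [-1.56, 4.7], [0.09, 2.05], [-2.69, 2.69]. Speed limits (rad/s): [2.57, 2.57, 3.14, 3.14, 3.14, 3.14, 3.14].

## Interface

Orientations are given as a rotation vector (axis times angle).
In Python, from bench import ctrl gives the robot as it stands.
- The arm moves only by the tool drive_tool, never from a script. Its argument "rows" is a list that holds one entry, the list of rows, each a list of 5 numbers: the shift along the tool's x, y, z scaled (see below), then the turn about the tool's z scaled (see below), then the closure in counts, from 0 (fully open) to 255 (shut). In form: [[[dx, dy, dz, spin, jaw], ...]]. A call has 1 to 20 rows; each row is the pose to reach, as a shift and turn from the pose commanded when the call began, along the tool's axes at that moment, turning the shorter way round; what a row does not reach only later rows make up. The controller multiplies each number of a shift by 300 mm and each number of a turn by pi rad. A row lasts 1/8 s, in which the tool goes at most 62.5 mm and 10.7 degrees, less where a joint would pass 70% of its speed; a pose out of reach is approached as far as the arm can. A call with a number of a shift or a turn outside -1 to 1 is refused whole. A call with a gripper value outside its range is refused whole. The fingers move at their own pace and stop on an object; "grip_force" is the grip in N (left out, the last holds). Time passes only in rows, so rows that repeat a pose let the fingers close. It gives the time, the measured TCP pose, the force and the opening at its end, in the units of the state.
- ctrl.get_state(): the state, without advancing time (a new reading comes with each control period).
- ctrl.get_image(name): name is "scene" or "top" or "wrist"; returns a dict with "img" (384x512x3 uint8, blue, green, red), "camera_matrix" (3x3 intrinsics, pixels), "k1" (the pictures are not rectified: a ray, as slopes to the right and down, at radius r is drawn at 1 + k1 r^2 times it, then the intrinsics apply), "R" (3x3) and "t" (3): a world point X has camera coordinates R X + t. Camera axes: x right, y down, z forward; pixel columns grow to the right and rows downward; lengths in m; the calibration is good to about 2 mm. A picture is of the moment at which its call begins. There is no depth.
- ctrl.close_job(): hands the job in, once; it reports no verdict.
The state is a dict: "time": time; "joint_positions": joint angles; "qd": joint speeds; "joint_torque": joint torques, N m; "position": TCP position; "tool_rot": TCP orientation; "ft_force": force on the tool from outside, world axes, zero at the start; "torque": the same for the moment, N m; "grip_width": opening from 0.0 (shut) to 1.0 (fully open).
Only numpy, scipy, OpenCV 4.12 (cv2) and the standard library are available. Lean on these libraries where they do the work, as an engineer would, in place of code of your own. Each camera call takes 0.05 s, during which the arm holds its last target.

## Task

Raise the round-footed throwing gauge to its tall setting: pull its post straight up by the wooden grip until the spring button clicks out of the hole in the sleeve, then let go so that the post stays up on its button. Leave the square-footed gauge down as it is.

Things in the scene. Friction and masses are not known exactly. Their poses are not given: they have to be found in the camera images.
- round_gauge_grip (a point): Point on the axis of the upright wooden grip (plain cylinder, 25 mm diameter, 45 mm tall) atop the round-footed gauge's post: 20 mm below the grip's top, 197.5 mm above the table when down. 8 mm below the grip's lower end is a brass clamp 29 mm across with a thin pointer rod reaching 85 mm out level from the axis. z up, x along the pointer, y across it.
- round_gauge_post (a joint): Pull-out of the round-footed gauge's steel post (20 mm diameter, slides straight up, does not turn), m: 0 down, 0.090 upper stop. Past 0.082 the button springs out by itself and the post, let go, rests on it at about 0.082; before that it sinks back to 0. Pulling takes 2 to 4 N; the stop is solid. Foot: round iron, 112 mm across, 18 mm thick, fixed to the table.
- round_gauge_button (a joint): Brass lock button of the round-footed gauge, 8 mm diameter, m: 0 held in, hidden inside the upright aluminium sleeve (28 mm diameter, black collar at its top, 145 mm above the table); 0.006 sprung fully out through the dark hole in the sleeve, 120 mm above the table, on the side opposite the pointer.
- square_gauge_post (a joint): Pull-out of the post of the other gauge, alike but with a square iron foot 96 mm wide, m: 0 fully down, as it must stay. It stands 0.24 to 0.47 m to one side of the round-footed gauge.

How it is judged:
By the outcome, as a careful person would: the job done as asked, in the order asked, and still so for the second after the job is handed in, with the robot touching nothing.
It also fails if it takes over 32 s, if anything falls off the work surface, if the arm or the gripper's body presses on something with over 40 N, if the wrist force passes 120 N, or if a joint passes its speed limit or range.

## Working session

There is one attempt and no reset: what is moved stays moved. The work goes in short steps, Python scripts to look and compute and a tool call to move; the robot and the scene stay as the last step left them, time stands still between calls to the robot, and variables do not carry over. Pictures are saved under pics/ and viewed, and the job is handed in when it is done.

Besides the shell and the picture viewer there is one more tool, called after ">>>" as name(argument=value, ...), one argument or row to a line, values as JSON. drive_tool: Moves the arm, as the interface text tells. Its arguments: {"type":"object","properties":{"rows":{"type":"array"},"grip_force":{"type":"number"}},"required":["rows"]}

```bash
mkdir -p pics
cat > h.py <<'E'
import numpy as np, cv2
from bench import ctrl
def grab(n,f):
    d=ctrl.get_image(n); cv2.imwrite('pics/'+f,d['img']); 
    np.savez('pics/'+f+'.npz',**{k:np.array(v) for k,v in d.items()}); return d
def ray(d,u,v):
    K=np.array(d['camera_matrix']);k=float(d['k1'])
    p=cv2.undistortPoints(np.array([[[u,v]]],float),K,np.array([k,0,0,0,0.]))[0,0]
    R=np.array(d['R']);t=np.array(d['t']).ravel()
    w=R.T@np.array([p[0],p[1],1]);return -R.T@t,w/np.linalg.norm(w)
def onz(d,u,v,z):
    c,w=ray(d,u,v);return c+w*(z-c[2])/w[2]
def proj(d,X):
    R=np.array(d['R']);K=np.array(d['camera_matrix']);k=float(d['k1'])
    r,_=cv2.Rodrigues(R);p,_=cv2.projectPoints(np.array(X,float).reshape(-1,1,3),r,np.array(d['t']).ravel().astype(float),K,np.array([k,0,0,0,0.]));return p[:,0]
def load(f): return dict(np.load('pics/'+f+'.npz'))
E
python3 - <<'E'
from h import *
print(ctrl.get_state())
for n in ['scene','top','wrist']: 
    d=grab(n,n+'1.png'); print(n,d['k1'],-np.array(d['R']).T@np.array(d['t']).ravel())
E
```

```text
{'time': 0.0, 'joint_positions': array([ 1.20610242,  0.3218521 , -0.0701211 ,  1.45168099,  0.022587  ,
        1.37083826, -0.05686776]), 'qd': array([ 0.0004656 , -0.00070274,  0.00041157,  0.00040326,  0.00057571,
       -0.00196904,  0.00049182]), 'joint_torque': array([ 2.04878597e-04, -4.91291034e+01, -4.03916622e-01, -3.12524307e+01,
       -6.41044183e-02,  4.38024988e-02,  1.55688845e-04]), 'position': array([ 0.24014696, -0.60342283,  0.2354399 ]), 'tool_rot': array([-2.59915174,  1.76277889,  0.0026531 ]), 'ft_force': array([-0.22543109,  0.16865471, -0.54779478]), 'torque': array([-0.01097584,  0.00282214,  0.01917895]), 'grip_width': 0.9979711163709072}
scene -0.1881740242752237 [-0.05306423  0.70056344  0.85743349]
top 0.033136176560374174 [3.92893974e-01 1.48575527e-04 9.87868762e-01]
wrist -0.0599737252091431 [ 0.30972737 -0.57612753  0.38394606]
```

View pics/scene1.png

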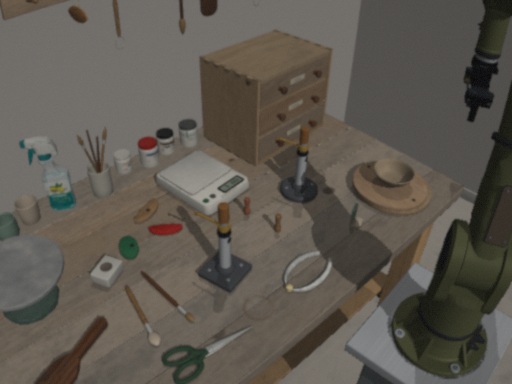

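View pics/top1.png

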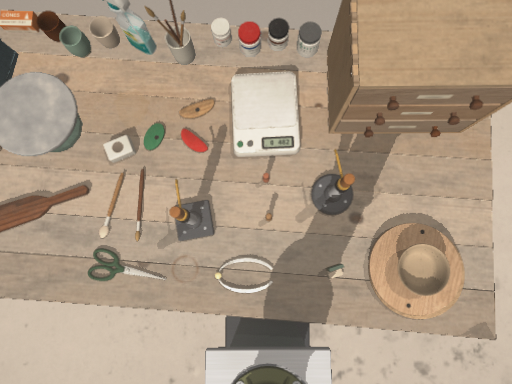

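View pics/wrist1.png

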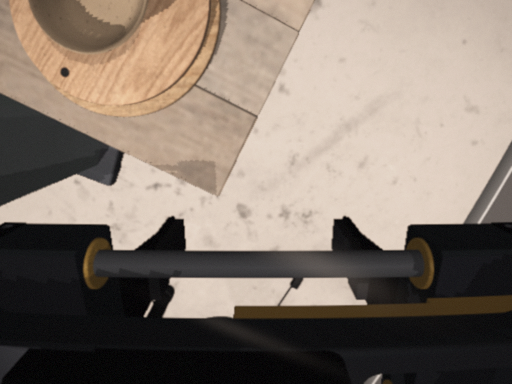

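The top view shows the round foot at about (333,194), its grip at about (347,181) and its pointer toward (338,152). The square gauge is at (194,220), and the drawers lie ahead of the round gauge. Next I'll zoom in on it.

Run:
```python
from h import *
a=cv2.imread('pics/top1.png')[130:240,290:400]; b=cv2.imread('pics/scene1.png')[110:210,250:350]
cv2.imwrite('pics/z1.png',np.hstack([cv2.resize(a,(400,400),interpolation=2),cv2.resize(b,(400,400),interpolation=2)]))
for n,box in [('top',(130,240,290,400)),('scene',(110,210,250,350))]:
    d=load(n+'1.png');im=d['img'];h=cv2.cvtColor(im,cv2.COLOR_BGR2HSV)
    m=cv2.inRange(h,(5,120,60),(18,255,255)); k=np.zeros_like(m);k[box[0]:box[1],box[2]:box[3]]=255
    m&=k
    nn,l,s,c=cv2.connectedComponentsWithStats(m)
    for i in range(1,nn):
        if s[i,4]>15: print(n,s[i],c[i])
d=load('top1.png')
print('foot',onz(d,333,194,.018),'grip',onz(d,349,179,.2175), 'ptip',onz(d,338,151,.157), 'sq',onz(d,194,220,.018))
for nm in ['top','scene']:
  d=load(nm+'1.png'); print(nm, d['camera_matrix'].round(1).tolist())
```

```text
top [366 132   7   5  17] [368.70588235 134.29411765]
top [335 150   5  13  23] [336.95652174 156.47826087]
top [337 169  18  22 205] [345.21463415 180.68780488]
scene [300 126   9  17 116] [304.28448276 134.40517241]
foot [ 0.54414615 -0.17997118  0.018     ] grip [ 0.54492554 -0.17796948  0.2175    ] ptip [ 0.62343973 -0.16959979  0.157     ] sq [0.47850646 0.19083266 0.018     ]
top [[366.2, 0.0, 257.9], [0.0, 366.2, 195.3], [0.0, 0.0, 1.0]]
scene [[458.8, 0.0, 256.7], [0.0, 458.8, 185.5], [0.0, 0.0, 1.0]]
```

View pics/z1.png

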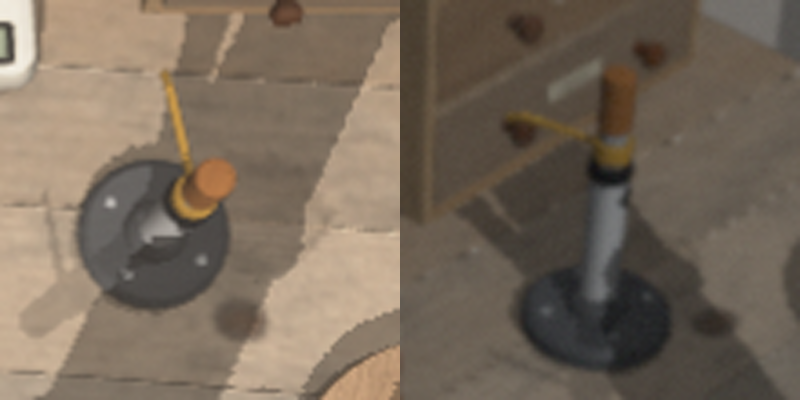

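Run:
```python
from h import *
from scipy.spatial.transform import Rotation as Ro
t=load('top1.png');s=load('scene1.png')
# top-centre of grip: top view (349.4,179.5), scene (304.6,127.5)
c1,w1=ray(t,349.4,179.5);c2,w2=ray(s,304.4,127.8)
A=np.stack([w1,-w2],1);x=np.linalg.lstsq(A,c2-c1,rcond=None)[0]
print(c1+x[0]*w1,c2+x[1]*w2)
print('mid by top/scene', onz(t,345.2+1,180.7-.5,.2), onz(s,304.3,134.4,.195))
print('tip',onz(t,335.4,150.1,.157),onz(s,250+510/4,110+118/4,.157))
print('cab front bottom', onz(t,330,132,0))
print(proj(t,[[.545,-.179,z] for z in(.2175,.018)]).round(1),proj(s,[[.545,-.179,z] for z in(.2175,.018)]).round(1))
st=ctrl.get_state();R=Ro.from_rotvec(st['tool_rot']).as_matrix();print(R.round(3))
for z in(.31,):
  print(R.T@(np.array([.545,-.179,z])-st['position'])/.3)
```

```text
[ 0.54403448 -0.17900365  0.21646374] [ 0.54911762 -0.17567297  0.21668615]
mid by top/scene [ 0.54580266 -0.17586182  0.2       ] [ 0.54875071 -0.17771836  0.195     ]
tip [ 0.62569167 -0.16368885  0.157     ] [ 0.41545939 -0.3574454   0.157     ]
cab front bottom [ 0.72185089 -0.18171487  0.        ]
[[349.5 179. ]
 [332.6 193.7]] [[306.4 127.6]
 [300.5 185.7]]
[[ 0.37  -0.929 -0.001]
 [-0.929 -0.37   0.001]
 [-0.001  0.    -1.   ]]
[-0.93954359 -1.46749775 -0.24647296]
```

>>> drive_tool(
  rows=[
    [[0,0,-0.12,0,0],[0,0,-0.25,0,0],[-0.1,-0.15,-0.25,0,0],[-0.2,-0.3,-0.25,0,0],[-0.3,-0.45,-0.25,0,0],[-0.4,-0.6,-0.25,0,0],[-0.5,-0.75,-0.25,0,0],[-0.5,-0.75,-0.25,0,0],[-0.5,-0.75,-0.25,0,0],[-0.5,-0.75,-0.25,0,0]],
  ],
  grip_force=25,
)

```text
time: 1.4
position: [0.3927, -0.3828, 0.3113]
tool_rot: [2.597, -1.767, -0.001]
ft_force: [-0.4, 0.5, -0.1]
grip_width: 1.002
```

Run:
```python
from h import *
from scipy.spatial.transform import Rotation as Ro
st=ctrl.get_state();R=Ro.from_rotvec(st['tool_rot']).as_matrix();print(R.round(3),st['position'],st['time'],st['joint_positions'].round(2))
print(R.T@(np.array([.546,-.177,.31])-st['position'])/.3)
```

```text
[[ 0.367 -0.93  -0.001]
 [-0.93  -0.367 -0.   ]
 [-0.     0.001 -1.   ]] [ 0.39268888 -0.38282414  0.31128542] 1.4 [ 0.95  0.09 -0.24  1.58  0.02  1.48 -0.49]
[-0.45057727 -0.72721996  0.00386442]
```

>>> drive_tool(
  rows=[
    [[-0.09,-0.145,0,0,0],[-0.18,-0.29,0,0,0],[-0.27,-0.435,0,0,0],[-0.36,-0.58,0,0,0],[-0.45,-0.725,0,0,0],[-0.45,-0.725,0,0,0],[-0.45,-0.725,0,0,0],[-0.45,-0.725,0,0,0]],
  ],
)

```text
time: 2.4
position: [0.5452, -0.1779, 0.3114]
tool_rot: [2.596, -1.768, -0.0]
ft_force: [-0.3, -0.0, 0.6]
grip_width: 0.999
```

Run:
```python
from h import *
st=ctrl.get_state();print(st['position'],st['time'],st['joint_positions'].round(2))
w=grab('wrist','w2.png');s=grab('scene','s2.png')
print(proj(w,[[.546,-.177,.2175],[.546,-.177,.018]]))
cv2.imwrite('pics/w2s2.png',np.hstack([cv2.resize(w['img'],(400,300)),cv2.resize(s['img'],(400,300))]))
```

```text
[ 0.54524171 -0.17788422  0.3113575 ] 2.4 [ 0.66  0.16 -0.45  1.52  0.07  1.48 -0.98]
[[257.78040129 191.28098451]
 [258.03025453 152.08089497]]
```

View pics/w2.png

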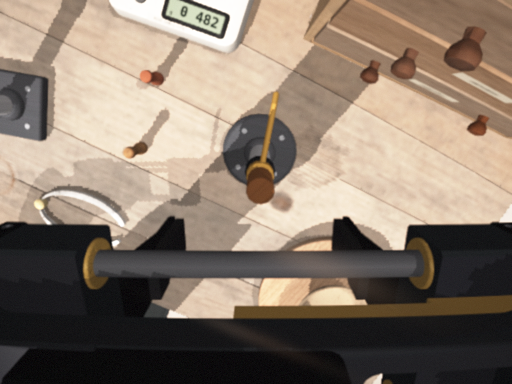

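View pics/s2.png

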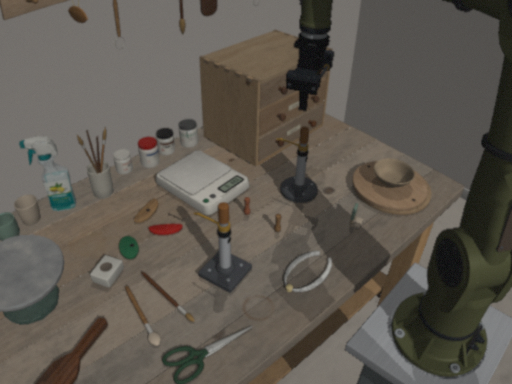

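The wrist view shows the grip's top at about (261,191), against a predicted (258,191). The gripper is above it, with the pointer running toward (275,95). I'll use this to refine the position.

Run:
```python
from h import *
from scipy.spatial.transform import Rotation as Ro
w=load('w2.png')
cv2.imwrite('pics/z2.png',cv2.resize(w['img'][80:230,200:320],(480,600),interpolation=2))
print('grip top',onz(w,261,191,.2175),'foot',onz(w,259.5,152,.018),'tip',onz(w,276,95,.157))
st=ctrl.get_state();R=Ro.from_rotvec(st['tool_rot']).as_matrix()
p=onz(w,261,191,.2175);p[2]=.1925
print(R.T@(p-st['position'])/.3, R[:,2])
```

```text
grip top [ 0.54722514 -0.17943789  0.2175    ] foot [ 0.54691133 -0.17898623  0.018     ] tip [ 0.626179   -0.16439484  0.157     ]
[ 0.00887535 -0.00301267  0.39678173] [-1.99629188e-04 -4.68797146e-04 -9.99999870e-01]
```

View pics/z2.png

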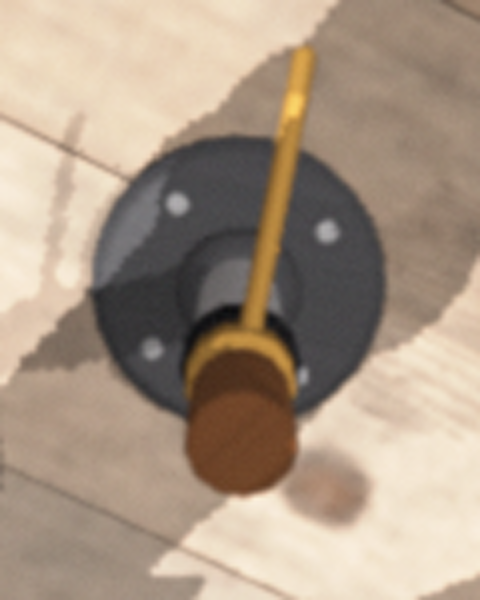

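>>> drive_tool(
  rows=[
    [[0.006,-0.003,0.08,0,0],[0.006,-0.003,0.16,0,0],[0.006,-0.003,0.22,0,0],[0.006,-0.003,0.28,0,0],[0.006,-0.003,0.34,0,0],[0.006,-0.003,0.39,0,0],[0.006,-0.003,0.39,0,0],[0.006,-0.003,0.39,0,0]],
  ],
)

```text
time: 3.5
position: [0.548, -0.1769, 0.1951]
tool_rot: [-2.6, 1.763, -0.002]
ft_force: [0.4, -0.7, 0.1]
grip_width: 1.002
```

Run:
```python
from h import *
st=ctrl.get_state();print(st['position'],st['time'],st['ft_force'])
w=grab('wrist','w3.png');s=grab('scene','s3.png')
cv2.imwrite('pics/z3.png',np.hstack([cv2.resize(w['img'],(400,400)),cv2.resize(s['img'][80:210,240:370],(400,400),interpolation=2)]))
```

```text
[ 0.54803572 -0.17688262  0.1950988 ] 3.5 [ 0.36174651 -0.73095404  0.07983369]
```

View pics/z3.png

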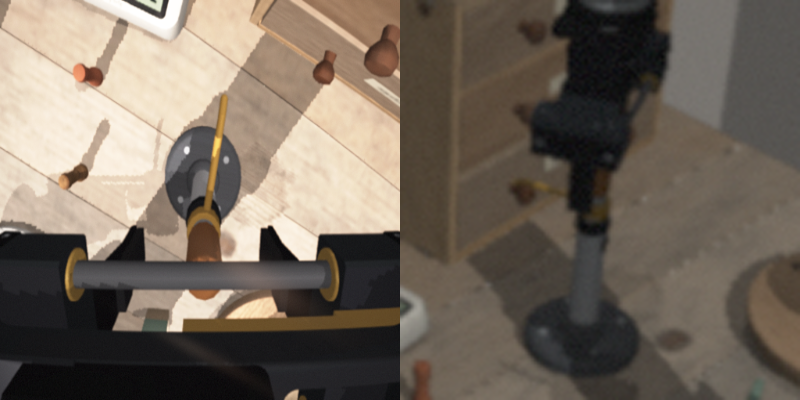

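The wrist view shows the grip at x≈203 between the fingers, whose inner edges are at 130 and 268, so it is nearly centred. I'll close now.

>>> drive_tool(
  rows=[
    [[0,0,0,0,120],[0,0,0,0,170],[0,0,0,0,200],[0,0,0,0,255],[0,0,0,0,255],[0,0,0,0,255],[0,0,0,0,255],[0,0,0,0,255]],
  ],
  grip_force=25,
)

```text
time: 4.6
position: [0.5481, -0.1782, 0.1945]
tool_rot: [2.599, -1.764, 0.004]
ft_force: [3.3, -4.0, -2.8]
grip_width: 0.281
```

>>> drive_tool(
  rows=[
    [[0.002,0,-0.02,0,255],[0.002,0,-0.05,0,255],[0.002,0,-0.08,0,255],[0.002,0,-0.11,0,255],[0.002,0,-0.14,0,255],[0.002,0,-0.17,0,255],[0.002,0,-0.2,0,255],[0.002,0,-0.23,0,255],[0.002,0,-0.25,0,255],[0.002,0,-0.265,0,255],[0.002,0,-0.275,0,255],[0.002,0,-0.283,0,255],[0.002,0,-0.287,0,255],[0.002,0,-0.287,0,255],[0.002,0,-0.287,0,255]],
  ],
)

```text
time: 6.48
position: [0.5481, -0.1782, 0.2807]
tool_rot: [2.599, -1.764, 0.002]
ft_force: [3.5, -3.4, -3.6]
grip_width: 0.278
```

Run:
```python
from h import *
st=ctrl.get_state();print(st['position'],st['time'],st['ft_force'],st['grip_width'])
w=grab('wrist','w4.png');s=grab('scene','s4.png');t=grab('top','t4.png')
cv2.imwrite('pics/z4.png',np.hstack([cv2.resize(w['img'],(400,400)),cv2.resize(s['img'][80:210,240:370],(400,400),interpolation=2)]))
```

```text
[ 0.54806486 -0.17821958  0.28072905] 6.475 [ 3.46329469 -3.37495593 -3.55403352] 0.27802702978997884
```

View pics/z4.png

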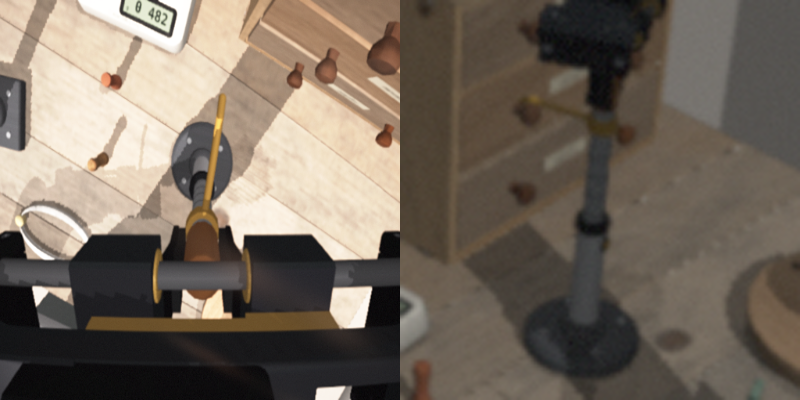

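The post is up about 86 mm. Next I'll check for the button on the right side of the sleeve, just below the collar.

Run:
```python
from h import *
a=[]
s=load('s4.png');c=proj(s,[.547,-.179,.12])[0]; print(c)
# button world point: axis minus pointer dir
d=np.array([.079,.015,0]);d/=np.linalg.norm(d)
print(proj(s,np.array([.547,-.179,.12])-d*.014),proj(s,np.array([.547,-.179,.12])-d*.02))
for f in ['s3.png','s4.png']:
    im=cv2.imread('pics/'+f)[135:175,285:325]; a.append(cv2.resize(im,(400,400),interpolation=2))
cv2.imwrite('pics/z5.png',cv2.convertScaleAbs(np.hstack(a),alpha=1.8))
```

```text
[302.82810526 157.07204331]
[[307.27916537 158.66049359]] [[309.19705718 159.34549544]]
```

View pics/z5.png

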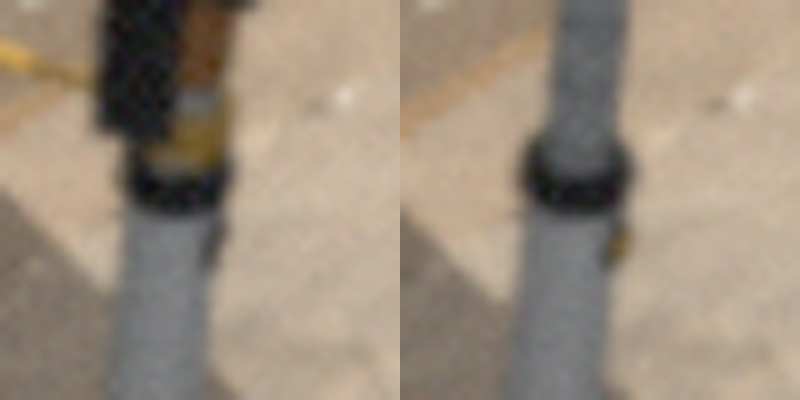

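The brass button shows at about (307,159), where the hole was dark before. I'll ease the post down 3 mm onto it, open the gripper and retreat upward.

>>> drive_tool(
  rows=[
    [[0,0,0.005,0,255],[0,0,0.01,0,255],[0,0,0.01,0,255],[0,0,0.01,0,200],[0,0,0.01,0,150],[0,0,0.01,0,80],[0,0,0.01,0,0],[0,0,0.01,0,0],[0,0,0.01,0,0],[0,0,0.01,0,0],[0,0,0.01,0,0]],
  ],
)

```text
time: 8.0
position: [0.5478, -0.1774, 0.2776]
tool_rot: [2.6, -1.763, -0.0]
ft_force: [0.7, -0.1, 0.2]
grip_width: 0.962
```

>>> drive_tool(
  rows=[
    [[0,0,-0.04,0,0],[0,0,-0.1,0,0],[0,0,-0.18,0,0],[0,0,-0.26,0,0],[0,0,-0.34,0,0],[0,0.12,-0.34,0,0],[0,0.26,-0.34,0,0],[0,0.4,-0.34,0,0],[0,0.4,-0.34,0,0],[0,0.4,-0.34,0,0]],
  ],
)

```text
time: 9.25
position: [0.437, -0.2214, 0.3809]
tool_rot: [-2.6, 1.763, -0.003]
ft_force: [-0.5, -1.3, -0.2]
grip_width: 0.999
```

Run:
```python
from h import *
st=ctrl.get_state();print(st['position'],st['time'],st['ft_force'],st['grip_width'])
s=grab('scene','s6.png');t=grab('top','t6.png')
cv2.imwrite('pics/z6.png',cv2.convertScaleAbs(np.hstack([cv2.resize(t['img'],(400,400)),cv2.resize(s['img'][85:205,245:365],(400,400),interpolation=2)]),alpha=1.3))
for l in (0,.082): print(l,proj(s,[.547,-.179,.2175+l]),proj(s,[.547,-.179,.1725+l]))
```

```text
[ 0.43698213 -0.22137391  0.38092377] 9.25 [-0.54664413 -1.29620419 -0.242877  ] 0.9988635219851604
0 [[305.80104155 127.37206477]] [[304.40471068 141.40982   ]]
0.082 [[308.45090073 100.27085775]] [[306.98003923 115.39122799]]
```

View pics/z6.png

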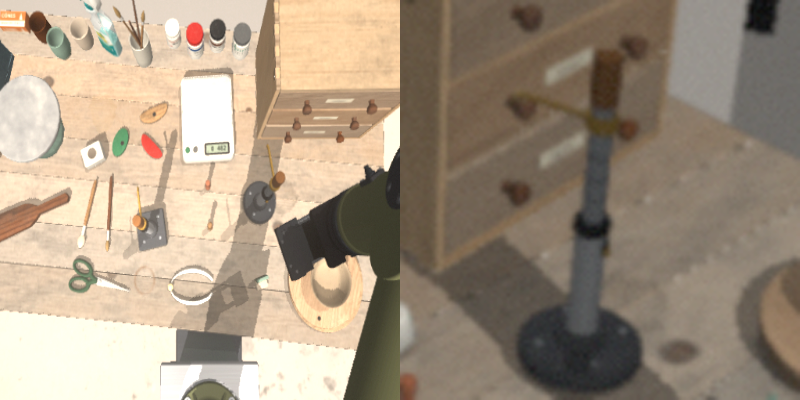

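View pics/s6.png

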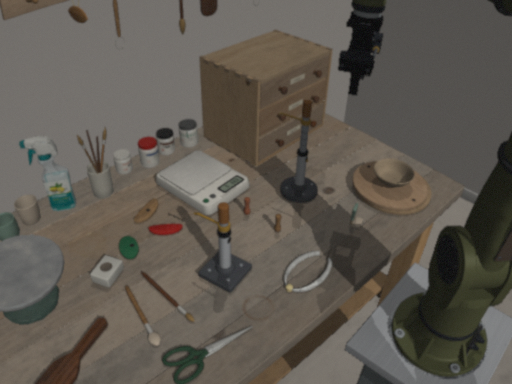

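The post is up: its grip top is at about (307,100), which matches the 0.082 prediction of (308,100). The button is out, the gripper is clear and the square gauge is unchanged.

```bash
python3 -c "
from bench import ctrl
print(ctrl.close_job())"
```

```text
the job is handed in; nothing more can be done
None
```

The round-footed gauge is at its tall setting, standing on its button, and the job was handed in at about 9.4 s of the 32 s allowed. I gripped the wooden grip at 25 N, pulled the post up about 86 mm and eased it down 3 mm onto the button. Then I opened the gripper and backed well clear.

- **Post:** after release, the last scene picture has the grip's top at about (307,100). The prediction for a post at 0.082 is (308,100), and 0 would put it at (306,127).
- **Button:** brass shows at the sleeve hole, which was dark before the lift.
- **Square-footed gauge:** it is still down and unmoved in the pictures.
- **Forces:** the force readings after each move stayed below about 7 N.
- **Small disagreements:** the camera views differed by 2 to 4 mm on the gauge's axis. There was about 5 N of side force while gripping, and it was gone after release. One scene-view estimate of the pointer tip was clearly wrong because of a pixel slip, so I did not use it.

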